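Put the pasta cutters away and lock their case

TASK

Put the two round cutters that stand in the middle of the worktop back into the holes of the storage case that fit their diameters, each fully down. Then set the domed lid on the case with its pins through the two slots and twist it clockwise until it clicks home, and let go. The largest cutter is still wanted: leave it beside the ravioli, and leave everything else where it is.

Things in the scene. Friction and masses are not known exactly. Their poses are not given: they have to be found in the camera images.
- case: storage case, stands fast. Origin: centre of its underside; z up; x along the row of holes, smallest to largest. Beech plinth 180 across, top at z = 10 mm; on it a steel bayonet collar: neck 140 across up to z = 21, then a flange 152 across, z = 21 to 27, with two slots. Across it a beech bar 140 x 46 (x, y), top at z = 43, with four upright holes 22 deep (floor z = 21), mouths chamfered
- hole0 (a point): centre of the mouth of the smallest hole, 20 wide, for the 18 cutter, which already stands in it
- hole1 (a point): centre of the mouth of the second hole, 26 wide, for the 24 cutter
- hole2 (a point): centre of the mouth of the third hole, 32 wide, for the 30 cutter
- hole3 (a point): centre of the mouth of the largest hole, 38 wide, for the 36 cutter; it stays empty
- slot0 (a point): middle of an entry slot about 26 wide cut through the flange for a lid pin, at the flange's top, 73 from the case's axis, 70 degrees counterclockwise (from above) from the case's +x. A wall under the flange blocks the counterclockwise way; clockwise a pin runs free below the flange for about 60 degrees, then pushes past a spring ball that clicks in behind it, and meets an end stop at 71 degrees
- slot1 (a point): the same slot on the other side, 70 degrees counterclockwise from the case's -x. Pushing both pins past both balls takes about 0.4 N m about the upright axis
- lid: steel dome lid, 162 across (166 at the rim), inside width 157, 68.5 high without handle, 0.24 to 0.39 kg, first on the worktop. Origin: centre of its rim; z up. Two inner pins at +x and -x, 8 thick, centred 5 above the rim, reach in to 72.5 from the axis (a rivet head shows outside each). Seated, its origin is 10 above the case's. Locked, its x lies along the row of holes, either way round
- lid_handle (a point): middle of the beech handle bar on the dome: 86 long along the lid's x (so in line with the pins), 14 wide, 16 tall; this point is 90.5 above the rim; 14 clear of the dome, on two posts 56 apart. Held over the case with the bar in line with the slots (7 degrees of play either way) the pins pass down through them
- cutter_24: plain round cutter, a steel tube 24 across and 50 high with a rolled rim on top, standing upright in the middle of the worktop; origin at the centre of its lower edge; z up
- cutter_30: the same, 30 across and 50 high
- cutter_18: the same, 18 across and 50 high, standing in hole0 from the start
- cutter_36: the same, 36 across and 50 high, standing beyond the work on the 1.4 thick pastry mat beside the ravioli: leave it
- pastry_wheel: pastry wheel with a wooden handle, 141 x 25 x 35, lying near the robot on its left: leave it; origin below its middle
Things that resemble listed ones, but are neither listed nor needed, are in the scene too. What is shaped like the cutter_24 but brown or orange is not meant.

How it is judged:
By the outcome, as a careful person would: the job done as asked, in the order asked, and still so for the second after the job is handed in, with the robot touching nothing.
It also fails if it takes over 70 s, if anything falls off the work surface, if the arm or the gripper's body presses on something with over 40 N, if the wrist force passes 120 N, or if a joint passes its speed limit or range.

ROBOT

A 6-joint arm with a two-finger parallel gripper is mounted at the origin on a cart in front of the work surface, level with it; the furniture and walls round the work are solid. World frame = base frame: x ahead of the robot, y to its left, z up, the work surface at z = 0. Lengths are in m, angles in rad, forces in N, time in s.
With the tool pointing down it reaches from about 0.325 to 0.9 m from the base axis. Payload 6.1 kg.
Tool frame: the origin (TCP) lies on the centre line of the jaws, within the pads' length; the fingertips stand 11 mm ahead of it and the grasp point (between the pads) lies 8 mm behind it (bot.nose_length is the z of the fingertips in the tool frame, in m); z points along the fingers, y is the line along which they close (so a half turn about z gives the same grasp; the last joint's range is limited). The gripper opens to 87 mm and grips with 3 to 60 N. Pads are 19 mm wide; open, the fingers measure 117 mm over their backs; the gripper's body (75 mm by 190 mm) begins 51 mm behind the grasp point.
Start: joints at [-1.287, 0.22, 1.526, -0, 1.395, -0.126], TCP at [0.249, -0.573, 0.234] pointing down, gripper open.
Joint ranges: [-2.98, 2.98], [-0.91, 2.08], [0.09, 2.57], [-1.24, 4.39], [0.2, 2.65], [-2.68, 2.68]. Speed limits (rad/s): [2.57, 2.57, 3.01, 3.14, 3.14, 3.14].

INTERFACE

Orientations are given as a rotation vector (axis times angle).
In Python, from cell import sensors, vision, bot gives the robot as it stands. The module is installed in compiled form; this text tells all that it offers.
- The arm moves only by the tool carry_out, never from a script. Its argument "increments" is a list of rows, each an object of numbers: "fingers": the closure, from 0 (fully open) to 1 (shut); "x", "y", "z": the shift along the tool's x, y, z in m; "roll": the turn about the tool's z in degrees. A call has 1 to 8 rows; each row is the pose to reach, as a shift and turn from the pose commanded when the call began, along the tool's axes at that moment; what a row does not reach only later rows make up. A row lasts 1/8 s, in which the tool goes at most 62.5 mm and 10.7 degrees, less where a joint would pass 70% of its speed; a pose out of reach is approached as far as the arm can. A call with a gripper value outside its range is refused whole. The fingers move at their own pace and stop on an object; the grip force is fixed at half the most. Time passes only in rows, so rows that repeat a pose let the fingers close. It gives the time, the measured TCP pose, the force, the opening and the grip force at its end, in the units of the state.
- sensors.get_obs(): the state, without advancing time (a new reading comes with each control period).
- vision.grab_frame(name): name is "side" or "top" or "wrist"; returns the picture (480x640x3 uint8, red, green, blue); there is no depth.
- vision.get_calibration(name): a dict with "fx", "fy", "cx", "cy" (pixels), "pose" (4x4, takes a point from camera to world coordinates); the wrist camera has in their place "mount" (4x4, takes a point from camera to tool coordinates, whose origin is the TCP and whose axes are the flange's). Camera axes: x right, y down, z forward; pixel columns grow to the right and rows downward; lengths in m; the calibration is good to about 2 mm. A picture is of the moment at which its call begins: read the wrist's pose just before it. get_calibration takes no time and is no camera call.
- bot.sign_off(): hands the job in; it is judged then, once.
The state is a dict: "time_s": time; "joints": joint angles; "joint_vel": joint speeds; "effort": joint torques, N m; "eef_pos": TCP position; "tool_rot": TCP orientation; "contact_force": force on the tool from outside, world axes, zero at the start; "moment": the same for the moment, N m; "finger_gap": finger opening in m; "finger_force": force on a finger pad.
Only numpy, scipy, OpenCV 4.12 (cv2) and the standard library are available. Lean on these libraries where they do the work, as an engineer would, in place of code of your own. Each camera call takes 0.05 s, during which the arm holds its last target. There are 200 camera calls.

## Working session

There is one attempt and no reset: what is moved stays moved. The work goes in short steps, Python scripts to look and compute and a tool call to move; the robot and the scene stay as the last step left them, time stands still between calls to the robot, and variables do not carry over. Pictures are saved under pics/ and viewed, at most 10 in all, crops included, and the job is handed in when it is done.

Besides the shell and the picture viewer there is one more tool, called after "Call:" as name([rows], argument=value, ...), one row to a line, values as JSON. carry_out: Moves the arm, as the interface text tells. Its arguments: {"type":"object","properties":{"increments":{"type":"array"}},"required":["increments"]}

```bash
mkdir -p pics; python3 - <<'E'
from cell import sensors, vision, bot
import cv2,numpy as np
o=sensors.get_obs();print(o['time_s'],o['eef_pos'],o['tool_rot'],o['finger_gap'],bot.nose_length)
for n in("top","side"):
    im=vision.grab_frame(n);cv2.imwrite(f"pics/{n}0.png",im[:,:,::-1])
for n in("top","side","wrist"):print(n,vision.get_calibration(n))
E
```

```text
0.0 [ 0.24883598 -0.57266561  0.23240479] [-3.07393397e+00 -6.38807263e-01  2.60721267e-04] 0.08717657861795591 0.011
top {'fx': 604.4410278907001, 'fy': 604.4410278907001, 'cx': 312.10659236899374, 'cy': 232.78669884720048, 'pose': array([[ 0.01607011, -0.98957385,  0.14312706,  0.33883252],
       [-0.99986116, -0.0152738 ,  0.00666071, -0.02701269],
       [-0.00440517, -0.14321423, -0.98968191,  1.58519984],
       [ 0.        ,  0.        ,  0.        ,  1.        ]])}
side {'fx': 580.1359162069687, 'fy': 580.1359162069687, 'cx': 316.6244856053535, 'cy': 225.9867144095562, 'pose': array([[-0.83511428, -0.25672473,  0.48649414, -0.02622241],
       [-0.54971708,  0.42146456, -0.72123419,  0.8593462 ],
       [-0.01988139, -0.86974711, -0.49309704,  0.68517638],
       [ 0.        ,  0.        ,  0.        ,  1.        ]])}
wrist {'fx': 357.4409261578843, 'fy': 357.4409261578843, 'cx': 318.1535539996038, 'cy': 239.37628352611904, 'mount': array([[ 8.51505576e-04, -9.52872940e-01, -3.03368479e-01,
         8.48743036e-02],
       [ 9.99999549e-01,  6.83812955e-04,  6.58995066e-04,
        -2.28888105e-04],
       [-4.20491270e-04, -3.03368904e-01,  9.52873093e-01,
        -1.52291196e-01],
       [ 0.00000000e+00,  0.00000000e+00,  0.00000000e+00,
         1.00000000e+00]])}
```

View pics/top0.png

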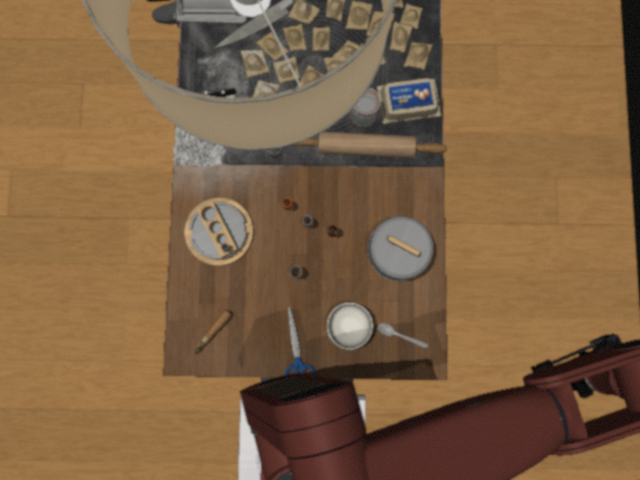

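View pics/side0.png

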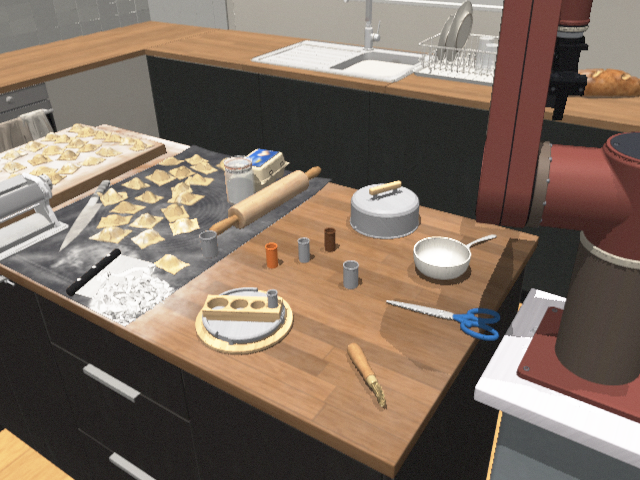

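```bash
cat > h.py <<'E'
from cell import sensors, vision, bot
import cv2,numpy as np
from scipy.spatial.transform import Rotation as R
def K(c):return np.array([[c['fx'],0,c['cx']],[0,c['fy'],c['cy']],[0,0,1]])
def tool():
    o=sensors.get_obs();T=np.eye(4);T[:3,:3]=R.from_rotvec(o['tool_rot']).as_matrix();T[:3,3]=o['eef_pos'];return T
def cam(n,T=None):
    c=vision.get_calibration(n);return K(c),(c['pose'] if 'pose' in c else (tool() if T is None else T)@c['mount'])
def ray(k,P,uv):
    d=P[:3,:3]@np.linalg.inv(k)@np.array([uv[0],uv[1],1.]);return P[:3,3],d/np.linalg.norm(d)
def plane(k,P,uv,z):
    o,d=ray(k,P,uv);return o+d*(z-o[2])/d[2]
def meet(r1,r2):
    A=np.zeros((3,3));b=np.zeros(3)
    for o,d in(r1,r2):
        M=np.eye(3)-np.outer(d,d);A+=M;b+=M@o
    return np.linalg.solve(A,b)
def proj(k,P,X):
    p=k@(P[:3,:3].T@(np.asarray(X)-P[:3,3]));return p[:2]/p[2]
def go(X,yaw=None):
    "shift in tool axes to put the TCP at X; yaw = world angle (deg) of tool y, mod 180"
    T=tool();s=T[:3,:3].T@(np.array(X)-T[:3,3]);y=np.degrees(np.arctan2(T[1,1],T[0,1]))
    print('shift mm',(s*1000).round(1),'tool y yaw',y.round(1),end=' ')
    if yaw is not None:print('roll',round(-((yaw-y+90)%180-90),1),end='')  # tool z is down
    print()
E
python3 - <<'E'
from h import *
t=cam('top');s=cam('side');np.set_printoptions(precision=4,suppress=True)
print(tool())
for n,uv,z in(('24',(308.5,217),.05),('30',(297,268),.05),('orange',(289,201),.05),('brown',(334,228),.05),('case',(218,231),.01),('lidrim',(401,249),.03),('handle',(404,245),.09),('bowl',(350,326),.05)):
    X=plane(*t,uv,z);print(n,X,'side',proj(*s,X))
a=cv2.imread('pics/top0.png');b=cv2.imread('pics/side0.png')
A=cv2.resize(a[185:290,180:360],None,fx=4.4,fy=4.4,interpolation=2)[:, :790]
A=cv2.resize(a[190:290,180:350],(510,300),interpolation=2);B=cv2.resize(b[215:345,185:375],(438,300),interpolation=2)
C=np.vstack([A,np.hstack([B,np.zeros((300,72,3),np.uint8)])]);cv2.imwrite('pics/crop1.png',C)
E
```

```text
[[ 0.9172  0.3985 -0.0005  0.2489]
 [ 0.3985 -0.9172  0.0017 -0.5727]
 [ 0.0002 -0.0017 -1.      0.2325]
 [ 0.      0.      0.      1.    ]]
24 [ 0.6018 -0.0067  0.05  ] side [299.948  238.2086]
30 [0.4697 0.0203 0.05  ] side [346.4908 261.7567]
orange [0.643  0.0444 0.05  ] side [270.1494 243.5694]
brown [ 0.5741 -0.0727  0.05  ] side [327.353  228.4766]
case [0.5676 0.2317 0.01  ] side [242.4164 317.9201]
lidrim [ 0.5249 -0.2473  0.03  ] side [383.8931 210.0999]
handle [ 0.5279 -0.2463  0.09  ] side [383.5245 187.3616]
bowl [ 0.326  -0.1156  0.05  ] side [440.8999 250.9624]
```

View pics/crop1.png

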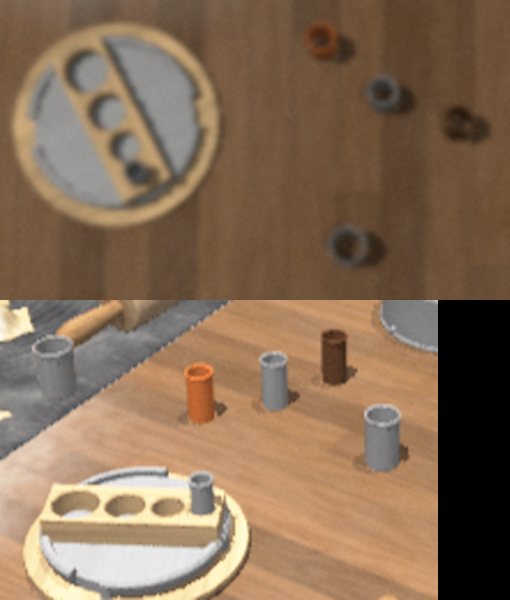

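The small grey cutter at top (308,219) and side (303,250) is cutter_24. The larger grey one at (297,270) is cutter_30. The same-size orange (289,204) and brown (334,231) are decoys, and the grey one on the mat at side (208,243) is cutter_36. The enlarged crop confirms this. The case is at (218,231) with its row at about 29° and the 18 cutter at the near end. The lid is at (401,248). Next I hover over the cutters and case to measure them with the wrist camera.

```bash
python3 -c "
from h import *
go((.53,.08,.24),-61)"
```

```text
shift mm [ 517.9 -486.7   -6.5] tool y yaw -66.5 roll -5.5
```

Call:
carry_out([
  {"fingers":0,"x":0.518,"y":-0.487,"z":-0.006,"roll":-5.5},
  {"fingers":0,"x":0.518,"y":-0.487,"z":-0.006,"roll":-5.5},
  {"fingers":0,"x":0.518,"y":-0.487,"z":-0.006,"roll":-5.5},
  {"fingers":0,"x":0.518,"y":-0.487,"z":-0.006,"roll":-5.5},
  {"fingers":0,"x":0.518,"y":-0.487,"z":-0.006,"roll":-5.5},
  {"fingers":0,"x":0.518,"y":-0.487,"z":-0.006,"roll":-5.5},
  {"fingers":0,"x":0.518,"y":-0.487,"z":-0.006,"roll":-5.5},
  {"fingers":0,"x":0.518,"y":-0.487,"z":-0.006,"roll":-5.5},
])

```text
time_s: 1.1
eef_pos: [0.4469, -0.112, 0.2377]
tool_rot: [3.042, 0.786, 0.0]
contact_force: [1.0, -0.4, -0.6]
finger_gap: 0.0872
finger_force: 0.0
```

```bash
python3 -c "
from h import *
go((.53,.08,.24),-61)"
```

```text
shift mm [ 165.7 -127.8   -2.3] tool y yaw -61.0 roll -0.0
```

Call:
carry_out([
  {"fingers":0,"x":0.166,"y":-0.128,"z":-0.002},
  {"fingers":0,"x":0.166,"y":-0.128,"z":-0.002},
  {"fingers":0,"x":0.166,"y":-0.128,"z":-0.002},
  {"fingers":0,"x":0.166,"y":-0.128,"z":-0.002},
  {"fingers":0,"x":0.166,"y":-0.128,"z":-0.002},
])

```text
validation failed for argument at $.in...
```

```bash
python3 -c "
from h import *
T=tool();im=vision.grab_frame('wrist');cv2.imwrite('pics/w1.png',im[:,:,::-1]);np.save('w1.npy',T)
k,P=cam('wrist',T)
for X in((.602,-.007,.05),(.47,.02,.05),(.568,.232,.043)):print(proj(k,P,X))
"
```

```text
[297.72513735  -4.45635412]
[203.03373791 126.41514251]
[   1.57685259 -131.97529346]
```

View pics/w1.png

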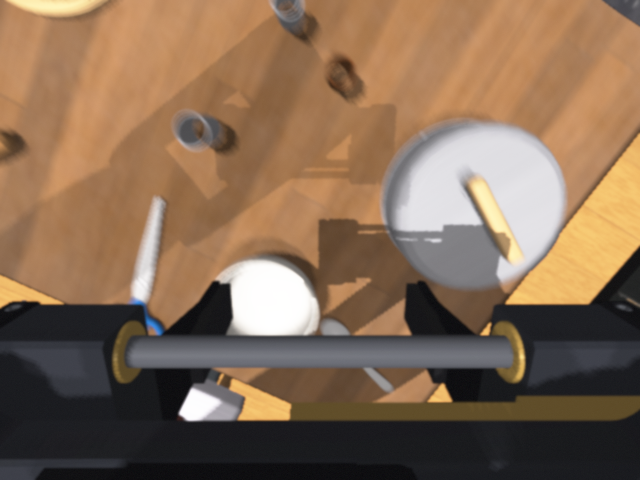

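The wrist picture shows the 30 cutter at (195,130), the 24 at (289,10), the brown decoy at (342,77), and the lid at (474,205) with its handle running from (475,180) to (515,258). The move was refused, so I'll repeat it with every field filled in.

Call:
carry_out([
  {"fingers":0,"x":0.135,"y":-0.134,"z":-0.002,"roll":0},
  {"fingers":0,"x":0.135,"y":-0.134,"z":-0.002,"roll":0},
  {"fingers":0,"x":0.135,"y":-0.134,"z":-0.002,"roll":0},
  {"fingers":0,"x":0.135,"y":-0.134,"z":-0.002,"roll":0},
  {"fingers":0,"x":0.135,"y":-0.134,"z":-0.002,"roll":0},
])

```text
time_s: 1.78
eef_pos: [0.4994, 0.0684, 0.2392]
tool_rot: [3.041, 0.788, -0.002]
contact_force: [-0.1, 0.7, -1.4]
finger_gap: 0.0869
finger_force: 0.0
```

```bash
python3 -c "
from h import *
T=tool();im=vision.grab_frame('wrist');cv2.imwrite('pics/w2.png',im[:,:,::-1]);np.save('w2.npy',T)
k,P=cam('wrist',T);print(T[:3,3])
for X in((.602,-.007,.05),(.47,.02,.05),(.568,.232,.043)):print(proj(k,P,X))
"
```

```text
[0.49943388 0.06843029 0.23921869]
[441.62451004 161.05611106]
[345.41906656 262.75784451]
[193.82122495  60.29175778]
```

View pics/w2.png

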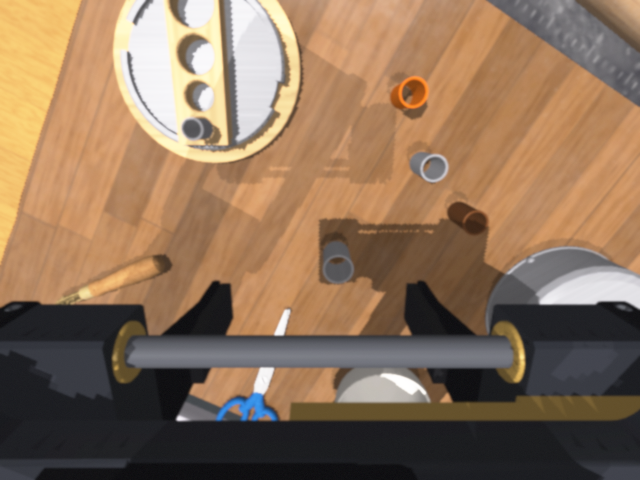

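The 24 cutter's rim is at about (434,168) and the 30's at about (338,269). The hole mouths are at about (204,95), (200,55) and (193,5), and the 18 stands at (201,128). Next I fit circles to the rims and mouths.

```bash
cat >> h.py <<'E'
def circ(g,k,P,uv,rad,z,half=None):
    "circle of radius rad (m) at height z near pixel uv, by Hough at 6x"
    d=np.linalg.norm(plane(k,P,uv,z)-P[:3,3]);rp=k[0,0]*rad/d;h=int(half or rp*1.8);u,v=map(int,uv)
    u0,v0=max(u-h,0),max(v-h,0);p=cv2.resize(g[v0:v+h,u0:u+h],None,fx=6,fy=6,interpolation=cv2.INTER_CUBIC)
    c=cv2.HoughCircles(cv2.GaussianBlur(p,(0,0),4),cv2.HOUGH_GRADIENT_ALT,1.5,6,param1=150,param2=.4,minRadius=int(rp*5.2),maxRadius=int(rp*7.2))
    if c is None:return None
    return [((x+.5)/6+u0-.5,(y+.5)/6+v0-.5,r/6/rp*rad*1000) for x,y,r in c[0][:3,:3]]
E
python3 - <<'E'
from h import *
np.set_printoptions(precision=4,suppress=True)
T=np.load('w2.npy');k,P=cam('wrist',T);g=cv2.imread('pics/w2.png',0)
for n,uv,r,z in(('24',(434,168),.0125,.05),('30',(338,269),.0155,.05),('18',(201,128),.0095,.071),('h1',(203,96),.013,.043),('h2',(199,55),.016,.043),('h3',(193,8),.019,.043)):
    for c in circ(g,k,P,uv,r,z) or []:print(n,np.round(c,1),plane(k,P,c[:2],z))
# plinth outline: beech colour, ellipse
im=cv2.imread('pics/w2.png');L=cv2.resize(im[0:180,90:320],None,fx=3.4,fy=3.3,interpolation=2);cv2.imwrite('pics/crop2.png',L)
E
```

```text
(no output)
```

View pics/crop2.png

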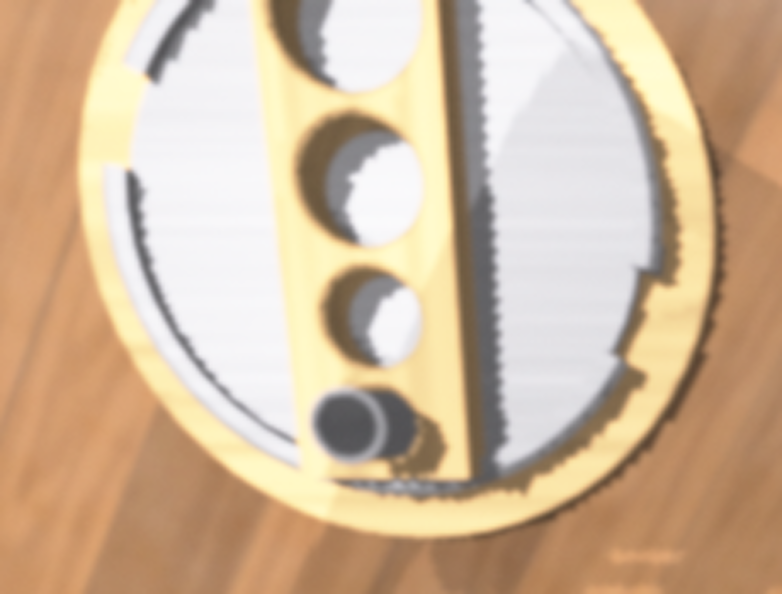

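```bash
cat >> h.py <<'E'
def hole(im,k,P,uv,z=.043):
    "hole mouth: patch of non-beech colour round uv on the bar, fitted by an ellipse"
    b=cv2.resize(im,None,fx=4,fy=4,interpolation=cv2.INTER_CUBIC);hsv=cv2.cvtColor(b,cv2.COLOR_BGR2HSV)
    m=((hsv[...,1]<55)|(hsv[...,2]<185)).astype(np.uint8);m=cv2.morphologyEx(m,cv2.MORPH_OPEN,np.ones((7,7)))
    n,l,s,c=cv2.connectedComponentsWithStats(m);i=l[int(uv[1]*4),int(uv[0]*4)]
    cs=cv2.findContours((l==i).astype(np.uint8),cv2.RETR_EXTERNAL,cv2.CHAIN_APPROX_NONE)[0]
    e=cv2.fitEllipse(cv2.convexHull(max(cs,key=len)));p=np.array(e[0])/4-.375
    X=plane(k,P,p,z);d=(P[:3,:3].T@(X-P[:3,3]))[2];return p,X,np.array(e[1])/4/k[0,0]*d*1000
def rim(im,k,P,uv,rad,z):
    g=cv2.cvtColor(im,cv2.COLOR_BGR2GRAY);X=plane(k,P,uv,z);d=(P[:3,:3].T@(X-P[:3,3]))[2];rp=k[0,0]*rad/d
    h=int(rp*2);u,v=map(int,uv);u0,v0=max(u-h,0),max(v-h,0)
    p=cv2.resize(g[v0:v+h,u0:u+h],None,fx=6,fy=6,interpolation=cv2.INTER_CUBIC)
    c=cv2.HoughCircles(cv2.GaussianBlur(p,(0,0),3),cv2.HOUGH_GRADIENT,1,4,param1=60,param2=8,minRadius=int(rp*5.4),maxRadius=int(rp*6.8))
    return [] if c is None else [(np.array([(x+.5)/6+u0-.5,(y+.5)/6+v0-.5]),r/6/rp*rad*1000) for x,y,r in c[0][:4]]
E
python3 - <<'E'
from h import *
np.set_printoptions(precision=4,suppress=True)
T=np.load('w2.npy');k,P=cam('wrist',T);im=cv2.imread('pics/w2.png')
for n,uv,r,z in(('24',(434,168),.0125,.05),('30',(338,269),.0155,.05),('18',(193,129),.0095,.071)):
    for c,rr in rim(im,k,P,uv,r,z):print(n,c,round(rr,1),plane(k,P,c,z))
for n,uv in(('h1',(203,96)),('h2',(202,56)),('h3',(197,8))):print(n,*hole(im,k,P,uv))
t=im[140:300,310:470];cv2.imwrite('pics/crop3.png',cv2.resize(t,(592,592),interpolation=2))
E
```

```text
24 [435.  168.5] 11.4 [ 0.5933 -0.0055  0.05  ]
24 [436.1667 170.1667] 13.2 [ 0.5925 -0.0074  0.05  ]
24 [435.5 169.5] 12.3 [ 0.5928 -0.0065  0.05  ]
24 [432.6667 168.8333] 12.6 [ 0.592  -0.0038  0.05  ]
18 [191.5    128.1667] 8.5 [0.5189 0.2032 0.071 ]
18 [192.6667 127.1667] 9.4 [0.5201 0.2027 0.071 ]
18 [194.     126.6667] 10.6 [0.521  0.2018 0.071 ]
18 [192.1667 127.6667] 9.0 [0.5195 0.2029 0.071 ]
h1 [199.2003  95.7598] [0.5434 0.2163 0.043 ] [25.4498 28.9411]
h2 [198.599   56.9063] [0.5725 0.2294 0.043 ] [31.6814 45.7406]
h3 [191.4582   2.5294] [0.6079 0.2511 0.043 ] [37.458  43.8225]
```

View pics/crop3.png

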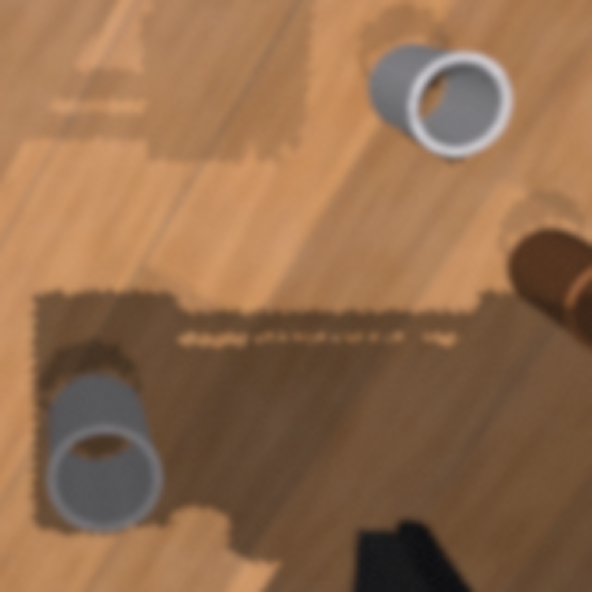

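```bash
python3 - <<'E'
from h import *
np.set_printoptions(precision=4,suppress=True)
T=np.load('w2.npy');k,P=cam('wrist',T)
q={n:plane(k,P,uv,z) for n,uv,z in(('24',(434.2,167.7),.05),('30',(338.3,268.8),.05),('18',(192.5,128),.071),('h1',(199.2,96.2),.043),('h2',(195.8,54.2),.043))}
print(q);d=q['h2']-q['18'];print('row angle',np.degrees(np.arctan2(d[1],d[0])),np.linalg.norm((q['h1']-q['18'])[:2]),np.linalg.norm((q['h2']-q['h1'])[:2]))
X=q['24'].copy();X[2]=.1;go(X,-61);X[2]=.036;go(X,-61)
E
```

```text
{'24': array([ 0.5935, -0.0044,  0.05  ]), '30': array([0.4607, 0.023 , 0.05  ]), '18': array([0.5194, 0.2025, 0.071 ]), 'h1': array([0.5431, 0.2161, 0.043 ]), 'h2': array([0.5733, 0.2324, 0.043 ])}
row angle 28.97751329544496 0.027327640444224817 0.034313305202396845
shift mm [ 47.6 108.7 139.2] tool y yaw -61.0 roll -0.0
shift mm [ 47.6 108.7 203.2] tool y yaw -61.0 roll -0.0
```

Call:
carry_out([
  {"fingers":0,"x":0.0476,"y":0.1087,"z":0.0,"roll":0},
  {"fingers":0,"x":0.0476,"y":0.1087,"z":0.05,"roll":0},
  {"fingers":0,"x":0.0476,"y":0.1087,"z":0.1,"roll":0},
  {"fingers":0,"x":0.0476,"y":0.1087,"z":0.15,"roll":0},
  {"fingers":0,"x":0.0476,"y":0.1087,"z":0.19,"roll":0},
  {"fingers":0,"x":0.0476,"y":0.1087,"z":0.203,"roll":0},
  {"fingers":0.4,"x":0.0476,"y":0.1087,"z":0.203,"roll":0},
  {"fingers":0.8,"x":0.0476,"y":0.1087,"z":0.203,"roll":0},
])

```text
time_s: 2.82
eef_pos: [0.5959, -0.0041, 0.0391]
tool_rot: [3.04, 0.785, 0.005]
contact_force: [0.3, 0.1, 0.3]
finger_gap: 0.074
finger_force: 0.0
```

Call:
carry_out([
  {"fingers":1,"x":0,"y":0,"z":0,"roll":0},
  {"fingers":1,"x":0,"y":0,"z":0,"roll":0},
  {"fingers":1,"x":0,"y":0,"z":0,"roll":0},
  {"fingers":1,"x":0,"y":0,"z":0,"roll":0},
])

```text
time_s: 3.32
eef_pos: [0.5942, -0.0033, 0.0369]
tool_rot: [3.042, 0.786, 0.0]
contact_force: [0.4, -0.3, 0.1]
finger_gap: 0.0347
finger_force: 0.0
```

```bash
python3 - <<'E'
from h import *
print(tool()[:3,3])
go((.5935,-.0044,.14),-61);go((.5431,.2161,.14),-61)
im=vision.grab_frame('wrist');cv2.imwrite('pics/w3.png',im[:,:,::-1]);k,P=cam('wrist')
print(proj(k,P,(.5935,-.0044,.05)))
cv2.imwrite('pics/crop4.png',cv2.resize(im[180:340,220:420,::-1],(800,640)[:2] if 0 else (750,600)))
E
```

```text
[ 0.59416207 -0.0032801   0.03685918]
shift mm [  -1.1    0.7 -103.1] tool y yaw -61.0 roll -0.0
shift mm [  61.7 -216.6 -103.2] tool y yaw -61.0 roll -0.0
[319.62317732 328.88134395]
```

View pics/crop4.png

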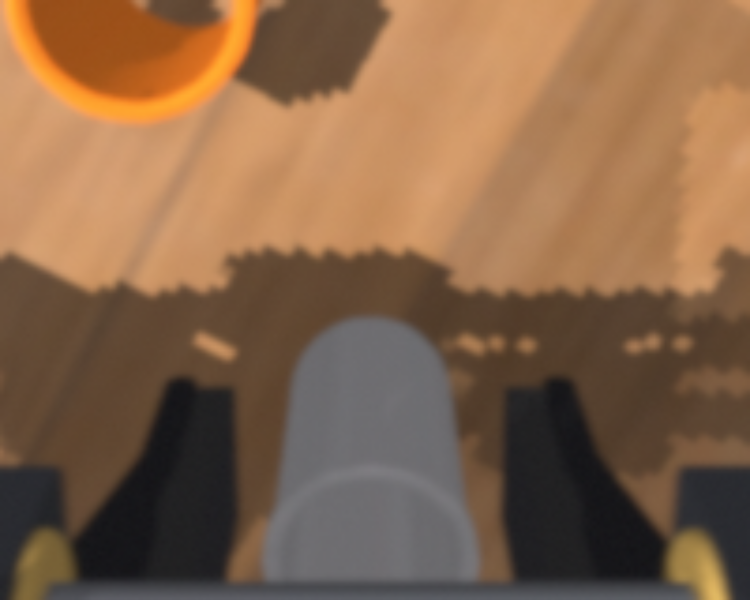

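The 24 cutter stands between the pads, with its rim's far edge at about (319,304) and centred between the pads, but the jaws haven't reached it yet. I keep closing.

Call:
carry_out([
  {"fingers":1,"x":0,"y":0,"z":0,"roll":0},
  {"fingers":1,"x":0,"y":0,"z":0,"roll":0},
  {"fingers":1,"x":0,"y":0,"z":0,"roll":0},
  {"fingers":1,"x":0,"y":0,"z":-0.05,"roll":0},
  {"fingers":1,"x":0,"y":0,"z":-0.103,"roll":0},
  {"fingers":1,"x":0,"y":0,"z":-0.103,"roll":0},
])

```text
time_s: 4.12
eef_pos: [0.598, -0.0039, 0.1456]
tool_rot: [3.038, 0.785, 0.015]
contact_force: [0.2, -0.9, -1.4]
finger_gap: 0.0234
finger_force: 30.0
```

```bash
python3 - <<'E'
from h import *
print(tool()[:3,3])
go((.5431,.2161,.14),-61)
im=vision.grab_frame('wrist');cv2.imwrite('pics/w4.png',im[:,:,::-1])
g=cv2.cvtColor(im,cv2.COLOR_RGB2GRAY).astype(int)
print('col319',g[255:340,319]);print('row325',g[325,270:370])
E
```

```text
[ 0.59798599 -0.00388612  0.14558203]
shift mm [  58.5 -219.1    4.7] tool y yaw -61.0 roll -0.0
col319 [ 78  77  77  76  76  75  75  77  78  84  89  91  92  92  92  92  92  92
  92  93  91  93  92  92  91  91  91  92  93  92  92  92  92  93  92  91
  91  92  92  92  92  92  91  92  92  92  92  93  97 102 105 104  98  94
  92  92  92  93  93  93  92  92  91  92  92  92  92  92  92  92  92  92
  92  92  93  92  93  93  90  82  68  61  64  71  78]
row325 [16 18 16 16 17 18 21 25 26 26 26 25 27 26 27 25 27 27 26 27 38 60 80 92
 91 89 89 88 89 92 94 93 94 92 92 92 92 93 92 93 92 92 93 93 91 92 92 92
 92 92 92 92 93 94 94 94 95 95 93 92 90 90 89 90 89 90 89 89 88 88 88 89
 91 92 87 68 43 28 26 25 26 25 27 28 28 26 27 27 26 25 23 21 19 16 20 16
 16 17 16 16]
```

```bash
cat >> h.py <<'E'
def inhand(uv,zt):
    "point in tool frame seen at uv at tool height zt"
    c=vision.get_calibration('wrist');return plane(K(c),c['mount'],uv,zt)
E
python3 - <<'E'
from h import *
print(tool()[:3,3],sensors.get_obs()['tool_rot'])
for v in(303,305,307):print(inhand((319,v),-.0131)*1000)
print('edges',inhand((291,325),-.0131)*1000,inhand((345,325),-.0131)*1000)
E
```

```text
[ 0.59599506 -0.00362656  0.14249502] [3.03970626 0.78556723 0.00779546]
[ 11.65072598   0.35841196 -13.1       ]
[ 10.68496935   0.35992944 -13.1       ]
[  9.7155509    0.36145267 -13.1       ]
edges [  0.81513314 -12.0116062  -13.1       ] [  0.82935355  11.87851242 -13.1       ]
```

```bash
python3 -c "
from h import *
go((.5442,.2167,.14),-61)"
```

```text
shift mm [  61.4 -217.8    2.1] tool y yaw -61.0 roll -0.0
```

Call:
carry_out([
  {"fingers":1,"x":0.0614,"y":-0.2178,"z":0,"roll":0},
  {"fingers":1,"x":0.0614,"y":-0.2178,"z":0,"roll":0},
  {"fingers":1,"x":0.0614,"y":-0.2178,"z":0,"roll":0},
  {"fingers":1,"x":0.0614,"y":-0.2178,"z":0,"roll":0},
  {"fingers":1,"x":0.0614,"y":-0.2178,"z":0.02,"roll":0},
  {"fingers":1,"x":0.0614,"y":-0.2178,"z":0.04,"roll":0},
  {"fingers":1,"x":0.0614,"y":-0.2178,"z":0.04,"roll":0},
  {"fingers":1,"x":0.0614,"y":-0.2178,"z":0.04,"roll":0},
])

```text
time_s: 5.18
eef_pos: [0.5425, 0.2158, 0.0993]
tool_rot: [3.042, 0.783, -0.001]
contact_force: [-0.6, 0.1, -0.8]
finger_gap: 0.023
finger_force: 30.0
```

```bash
python3 -c "
from h import *
print(tool().round(4))
go((.5442,.2167,.09),-61);go((.5442,.2167,.058),-61)"
```

```text
[[ 8.756e-01  4.830e-01 -8.000e-04  5.425e-01]
 [ 4.830e-01 -8.756e-01 -3.000e-04  2.158e-01]
 [-9.000e-04 -1.000e-04 -1.000e+00  9.930e-02]
 [ 0.000e+00  0.000e+00  0.000e+00  1.000e+00]]
shift mm [ 1.9 -0.   9.3] tool y yaw -61.1 roll -0.1
shift mm [ 1.9 -0.  41.3] tool y yaw -61.1 roll -0.1
```

Call:
carry_out([
  {"fingers":1,"x":0.0019,"y":0,"z":0.01,"roll":0},
  {"fingers":1,"x":0.0019,"y":0,"z":0.015,"roll":0},
  {"fingers":1,"x":0.0019,"y":0,"z":0.02,"roll":0},
  {"fingers":1,"x":0.0019,"y":0,"z":0.023,"roll":0},
  {"fingers":1,"x":0.0019,"y":0,"z":0.026,"roll":0},
  {"fingers":1,"x":0.0019,"y":0,"z":0.026,"roll":0},
])

```text
time_s: 5.92
eef_pos: [0.5438, 0.2178, 0.0735]
tool_rot: [-3.042, -0.786, 0.001]
contact_force: [0.2, 0.2, 0.4]
finger_gap: 0.0231
finger_force: 30.0
```

Call:
carry_out([
  {"fingers":1,"x":0,"y":0,"z":0.005,"roll":0},
  {"fingers":1,"x":0,"y":0,"z":0.01,"roll":0},
  {"fingers":1,"x":0,"y":0,"z":0.014,"roll":0},
  {"fingers":1,"x":0,"y":0,"z":0.016,"roll":0},
  {"fingers":1,"x":0,"y":0,"z":0.016,"roll":0},
])

```text
time_s: 6.55
eef_pos: [0.5441, 0.2178, 0.0578]
tool_rot: [-3.042, -0.786, -0.0]
contact_force: [-0.1, -0.1, -0.2]
finger_gap: 0.0231
finger_force: 30.0
```

Call:
carry_out([
  {"fingers":0,"x":0,"y":0,"z":0.0,"roll":0},
  {"fingers":0,"x":0,"y":0,"z":0.0,"roll":0},
  {"fingers":0,"x":0,"y":0,"z":0.0,"roll":0},
  {"fingers":0,"x":0,"y":0,"z":-0.05,"roll":0},
  {"fingers":0,"x":0,"y":0,"z":-0.1,"roll":0},
  {"fingers":0,"x":-0.08,"y":0,"z":-0.14,"roll":0},
  {"fingers":0,"x":-0.08,"y":0,"z":-0.14,"roll":0},
  {"fingers":0,"x":-0.08,"y":0,"z":-0.14,"roll":0},
])

```text
time_s: 7.55
eef_pos: [0.4741, 0.1788, 0.1992]
tool_rot: [3.042, 0.785, 0.005]
contact_force: [-0.7, -0.5, -0.5]
finger_gap: 0.086
finger_force: 0.0
```

```bash
python3 - <<'E'
from h import *
np.set_printoptions(precision=4,suppress=True)
T=tool();im=vision.grab_frame('wrist')[:,:,::-1].copy();cv2.imwrite('pics/w5.png',im);np.save('w5.npy',T);k,P=cam('wrist',T);print(T[:3,3])
for n,X,r in(('24',(.5431,.2161,.071),.0125),('18',(.5194,.2025,.071),.0095)):
    uv=proj(k,P,X);print(n,uv)
    for c,rr in rim(im,k,P,uv,r,X[2]):print(c,round(rr,1),plane(k,P,c,X[2]))
uv=proj(k,P,(.5733,.2324,.043));print(uv,*hole(im,k,P,uv+[0,3]))
cv2.imwrite('pics/crop5.png',cv2.resize(im[20:270,160:440],(672,600),interpolation=2))
go((.4607,.023,.1),-61)
E
```

```text
[0.4741 0.1788 0.1992]
24 [319.0837 135.0458]
[325.8333 138.8333] 12.2 [0.5432 0.2103 0.071 ]
[327.8333 138.3333] 12.2 [0.5442 0.2092 0.071 ]
[340.6667 152.3333] 11.3 [0.54   0.1955 0.071 ]
[326.3333 137.3333] 13.3 [0.5443 0.2105 0.071 ]
18 [319.5791 171.6617]
[338.8333 154.    ] 9.7 [0.5382 0.1961 0.071 ]
[339.5    153.3333] 10.4 [0.5389 0.1959 0.071 ]
[327.6667 177.8333] 10.7 [0.5183 0.1947 0.071 ]
[319.4625  89.5923] [318.1474  88.5287] [0.5735 0.2337 0.043 ] [32.4246 35.4325]
shift mm [-87.9 129.9  98.3] tool y yaw -61.0 roll -0.0
```

View pics/crop5.png

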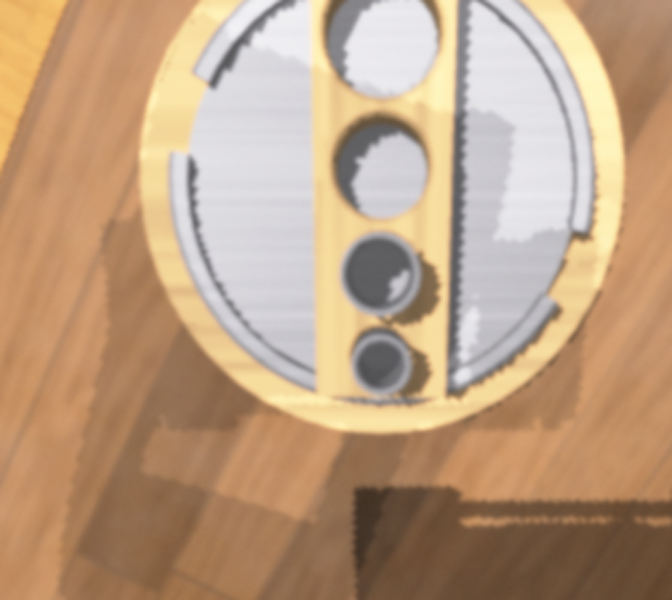

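The 24 sits level with the 18 in its hole, with its rim at (319,134), the 18's at (319,170.5) and hole2's mouth at (319,89.5). All are within 1 px of prediction. Next is the 30.

Call:
carry_out([
  {"fingers":0,"x":-0.088,"y":0.13,"z":0.0,"roll":0},
  {"fingers":0,"x":-0.088,"y":0.13,"z":0.0,"roll":0},
  {"fingers":0,"x":-0.088,"y":0.13,"z":0.04,"roll":0},
  {"fingers":0,"x":-0.088,"y":0.13,"z":0.09,"roll":0},
  {"fingers":0,"x":-0.088,"y":0.13,"z":0.14,"roll":0},
  {"fingers":0,"x":-0.088,"y":0.13,"z":0.163,"roll":0},
  {"fingers":0,"x":-0.088,"y":0.13,"z":0.163,"roll":0},
  {"fingers":0,"x":-0.088,"y":0.13,"z":0.163,"roll":0},
])

```text
time_s: 8.6
eef_pos: [0.4611, 0.0227, 0.0353]
tool_rot: [3.041, 0.786, 0.001]
contact_force: [-0.0, 0.5, 0.6]
finger_gap: 0.0869
finger_force: 0.0
```

```bash
python3 - <<'E'
from h import *
go((.4607,.023,.036),-61)
E
```

```text
shift mm [-0.2 -0.4 -0.7] tool y yaw -61.0 roll -0.0
```

Call:
carry_out([
  {"fingers":1,"x":0,"y":0,"z":-0.001,"roll":0},
  {"fingers":1,"x":0,"y":0,"z":-0.001,"roll":0},
  {"fingers":1,"x":0,"y":0,"z":-0.001,"roll":0},
  {"fingers":1,"x":0,"y":0,"z":-0.001,"roll":0},
  {"fingers":1,"x":0,"y":0,"z":-0.001,"roll":0},
  {"fingers":1,"x":0,"y":0,"z":-0.001,"roll":0},
  {"fingers":1,"x":0,"y":0,"z":-0.001,"roll":0},
  {"fingers":1,"x":0,"y":0,"z":-0.001,"roll":0},
])

```text
time_s: 9.6
eef_pos: [0.46, 0.0227, 0.0357]
tool_rot: [-3.042, -0.786, 0.0]
contact_force: [0.5, 0.8, -0.7]
finger_gap: 0.029
finger_force: 30.0
```

```bash
python3 - <<'E'
from h import *
print(tool()[:3,3])
im=vision.grab_frame('wrist');cv2.imwrite('pics/w6.png',im[:,:,::-1])
g=cv2.cvtColor(im,cv2.COLOR_RGB2GRAY).astype(int)
print('col319 from 280',g[280:340,319]);print('row325',g[325,265:375])
go((.5733,.2326,.14),-61)
for v in(295,300,305):print(inhand((319,v),-.0137)*1000)
E
```

```text
[0.45996363 0.02270343 0.03571207]
col319 from 280 [108 108 107 107 108 108 108 108 107 107 107 108 108 109 113 118 121 116
 103  89  84  85  93 100 103 102 102 103 103 102 101 102 102 102 102 102
 103 102 102 103 102 102 102 102 102 101 102 101 102 101 102 102 102 100
  92  78  70  74  82  90]
row325 [ 22  21  22  24  29  32  31  32  32  31  32  32  32  31  32  33  32  40
  60  86 103 107 105 102 101 100 102 101 101 101 100 100 100  98  98 100
 100 100 101 101 100 101 102 101 102 101 103 102 101 100 100 100 100 100
 101 101 104 104 103 103 104 103 103 103 104 104 106 105 103 102 102 102
 103 102 102 102 101 101 101 102 102 101 101 100 103 107 107  94  68  43
  34  31  33  30  32  32  32  33  32  31  32  31  30  26  22  21  20  22
  21  21]
shift mm [ 200.8 -128.7 -104.3] tool y yaw -61.0 roll -0.0
[ 15.76937607   0.34696303 -13.7       ]
[ 13.39457784   0.35069066 -13.7       ]
[ 10.99731086   0.35445357 -13.7       ]
```

Call:
carry_out([
  {"fingers":1,"x":0,"y":0,"z":-0.05,"roll":0},
  {"fingers":1,"x":0,"y":0,"z":-0.1,"roll":0},
  {"fingers":1,"x":0.2,"y":-0.129,"z":-0.104,"roll":0},
  {"fingers":1,"x":0.2,"y":-0.129,"z":-0.104,"roll":0},
  {"fingers":1,"x":0.2,"y":-0.129,"z":-0.104,"roll":0},
  {"fingers":1,"x":0.2,"y":-0.129,"z":-0.104,"roll":0},
  {"fingers":1,"x":0.2,"y":-0.129,"z":-0.08,"roll":0},
  {"fingers":1,"x":0.2,"y":-0.129,"z":-0.064,"roll":0},
])

```text
time_s: 10.65
eef_pos: [0.5716, 0.2328, 0.0979]
tool_rot: [3.041, 0.788, -0.004]
contact_force: [0.0, 0.1, 0.1]
finger_gap: 0.0294
finger_force: 30.0
```

Call:
carry_out([
  {"fingers":1,"x":0,"y":0,"z":0,"roll":0},
  {"fingers":1,"x":0,"y":0,"z":0,"roll":0},
])

```text
time_s: 10.9
eef_pos: [0.5727, 0.2319, 0.1003]
tool_rot: [3.042, 0.785, 0.001]
contact_force: [0.3, -0.7, 0.0]
finger_gap: 0.0291
finger_force: 30.0
```

```bash
python3 -c "
from h import *
go((.5725,.2322,.09),-61);go((.5725,.2322,.0567),-61);print(sensors.get_obs()['contact_force'])"
```

```text
shift mm [-0.  -0.4 10.3] tool y yaw -61.1 roll -0.1
shift mm [-0.1 -0.4 43.6] tool y yaw -61.1 roll -0.1
[ 0.27959091 -0.658665    0.02376116]
```

Call:
carry_out([
  {"fingers":1,"x":0,"y":-0.0003,"z":0.01,"roll":0},
  {"fingers":1,"x":0,"y":-0.0003,"z":0.018,"roll":0},
  {"fingers":1,"x":0,"y":-0.0003,"z":0.022,"roll":0},
  {"fingers":1,"x":0,"y":-0.0003,"z":0.025,"roll":0},
  {"fingers":1,"x":0,"y":-0.0003,"z":0.028,"roll":0},
  {"fingers":1,"x":0,"y":-0.0003,"z":0.028,"roll":0},
])

```text
time_s: 11.65
eef_pos: [0.5722, 0.2327, 0.0715]
tool_rot: [3.042, 0.786, -0.001]
contact_force: [-0.3, 0.2, -0.7]
finger_gap: 0.0294
finger_force: 30.0
```

Call:
carry_out([
  {"fingers":1,"x":0,"y":0,"z":0.005,"roll":0},
  {"fingers":1,"x":0,"y":0,"z":0.01,"roll":0},
  {"fingers":1,"x":0,"y":0,"z":0.013,"roll":0},
  {"fingers":1,"x":0,"y":0,"z":0.015,"roll":0},
  {"fingers":1,"x":0,"y":0,"z":0.015,"roll":0},
])

```text
time_s: 12.28
eef_pos: [0.5725, 0.2328, 0.0568]
tool_rot: [-3.042, -0.786, -0.0]
contact_force: [0.8, 0.7, -0.7]
finger_gap: 0.029
finger_force: 30.0
```

Call:
carry_out([
  {"fingers":0,"x":0,"y":0,"z":0.0,"roll":0},
  {"fingers":0,"x":0,"y":0,"z":0.0,"roll":0},
  {"fingers":0,"x":0,"y":0,"z":0.0,"roll":0},
  {"fingers":0,"x":0,"y":0,"z":-0.05,"roll":0},
  {"fingers":0,"x":0,"y":0,"z":-0.1,"roll":0},
  {"fingers":0,"x":-0.08,"y":0,"z":-0.16,"roll":0},
  {"fingers":0,"x":-0.08,"y":0,"z":-0.18,"roll":0},
  {"fingers":0,"x":-0.08,"y":0,"z":-0.18,"roll":0},
])

```text
time_s: 13.28
eef_pos: [0.5034, 0.1939, 0.2416]
tool_rot: [3.041, 0.785, 0.013]
contact_force: [0.2, 0.2, -0.4]
finger_gap: 0.0866
finger_force: 0.0
```

```bash
python3 - <<'E'
from h import *
np.set_printoptions(precision=4,suppress=True)
T=tool();im=vision.grab_frame('wrist')[:,:,::-1].copy();cv2.imwrite('pics/w7.png',im);np.save('w7.npy',T);k,P=cam('wrist',T);print(T[:3,3])
for n,X,r in(('30',(.5733,.2326,.071),.0152),('24',(.5431,.2161,.071),.0125)):
    uv=proj(k,P,X);print(n,uv)
    for c,rr in rim(im,k,P,uv,r,X[2]):print(c,round(rr,1),plane(k,P,c,X[2]))
# plinth outline -> case axis
hsv=cv2.cvtColor(im,cv2.COLOR_BGR2HSV);c=proj(k,P,(.568,.23,.01));print('c',c)
go((.48,-.275,.24),-61)
E
```

```text
[0.5034 0.1939 0.2416]
30 [317.6389 133.2282]
[316.5    132.8333] 14.8 [0.5731 0.2336 0.071 ]
[318.8333 134.5   ] 17.1 [0.5729 0.2312 0.071 ]
[317.8333 134.    ] 16.3 [0.5728 0.2321 0.071 ]
[318.     132.6667] 15.6 [0.5739 0.2326 0.071 ]
24 [317.4167 173.2772]
[324.1667 174.5   ] 11.5 [0.5451 0.2103 0.071 ]
[324.1667 175.1667] 11.7 [0.5446 0.21   0.071 ]
[322.5 174. ] 12.9 [0.5447 0.2118 0.071 ]
[323.3333 173.6667] 12.3 [0.5454 0.2113 0.071 ]
c [317.2731 138.4383]
shift mm [-247.3  399.1   -1.4] tool y yaw -61.0 roll -0.0
```

Call:
carry_out([
  {"fingers":0,"x":-0.247,"y":0.399,"z":0,"roll":0},
  {"fingers":0,"x":-0.247,"y":0.399,"z":0,"roll":0},
  {"fingers":0,"x":-0.247,"y":0.399,"z":0,"roll":0},
  {"fingers":0,"x":-0.247,"y":0.399,"z":0,"roll":0},
  {"fingers":0,"x":-0.247,"y":0.399,"z":0,"roll":0},
  {"fingers":0,"x":-0.247,"y":0.399,"z":0,"roll":0},
  {"fingers":0,"x":-0.247,"y":0.399,"z":0,"roll":0},
  {"fingers":0,"x":-0.247,"y":0.399,"z":0,"roll":0},
])

```text
time_s: 14.32
eef_pos: [0.4787, -0.2777, 0.2348]
tool_rot: [-3.041, -0.782, 0.003]
contact_force: [0.3, 0.6, 0.5]
finger_gap: 0.0874
finger_force: 0.0
```

Call:
carry_out([
  {"fingers":0,"x":0,"y":0,"z":0,"roll":0},
  {"fingers":0,"x":0,"y":0,"z":0,"roll":0},
  {"fingers":0,"x":0,"y":0,"z":0,"roll":0},
])

```text
time_s: 14.7
eef_pos: [0.4798, -0.2734, 0.2363]
tool_rot: [-3.04, -0.788, 0.001]
contact_force: [0.4, 0.4, 0.7]
finger_gap: 0.0869
finger_force: 0.0
```

```bash
python3 - <<'E'
from h import *
np.set_printoptions(precision=4,suppress=True)
T=tool();im=vision.grab_frame('wrist')[:,:,::-1].copy();cv2.imwrite('pics/w8.png',im);np.save('w8.npy',T);k,P=cam('wrist',T);print(T[:3,3],proj(k,P,(.525,-.247,.0985)))
hsv=cv2.cvtColor(im,cv2.COLOR_BGR2HSV);c=proj(k,P,(.525,-.247,.0985)).astype(int)
m=((hsv[...,1]>60)).astype(np.uint8);y,x=np.ogrid[:480,:640];m[(x-c[0])**2+(y-c[1])**2>85**2]=0
n,l,s,ce=cv2.connectedComponentsWithStats(m);print(s,ce)
i=1+np.argmax(s[1:,4]);b=cv2.findContours((l==i).astype(np.uint8),0,1)[0][0];r=cv2.minAreaRect(b);print(r)
bp=cv2.boxPoints(r);W=np.array([plane(k,P,p,.0985) for p in bp]);print(W)
cv2.polylines(im,[bp.astype(int)],True,(0,0,255));cv2.imwrite('pics/w8b.png',im)
E
```

```text
[ 0.4798 -0.2734  0.2363] [316.882  168.2196]
[[     0      0    640    480 304353]
 [   281    118     68     94   1843]
 [   397    193      1      1      1]
 [   236    195    161     59   1003]] [[319.5426 239.9639]
 [314.4704 164.287 ]
 [397.     193.    ]
 [315.7428 236.9681]]
((314.62353515625, 164.69412231445312), (107.37508392333984, 17.946979522705078), 57.528804779052734)
[[ 0.5398 -0.2046  0.0985]
 [ 0.5517 -0.2116  0.0985]
 [ 0.5124 -0.2863  0.0985]
 [ 0.4992 -0.2794  0.0985]]
```

View pics/w8b.png

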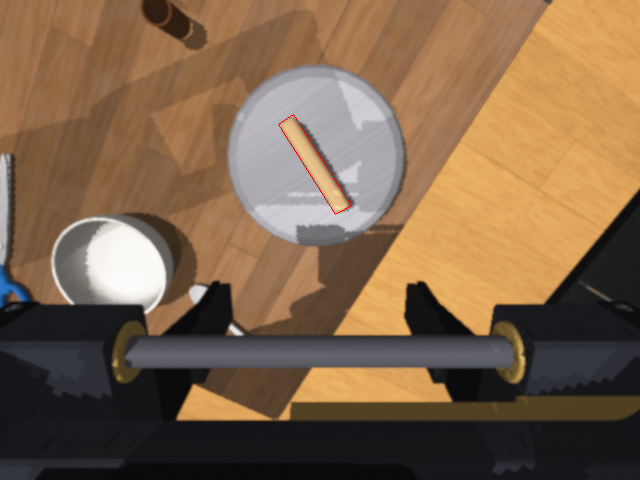

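The handle's box runs from (287,119) to (343,209). It measures 85 mm long, which fits, with its centre at (.526,-.2455) and angle 62°. Next I get the case axis from the plinth outline in w7.

```bash
python3 - <<'E'
from h import *
from scipy.optimize import least_squares
np.set_printoptions(precision=4,suppress=True)
def fit(im,T,c0):
    k,P=cam('wrist',T);hsv=cv2.cvtColor(im,cv2.COLOR_BGR2HSV).astype(int);lab=cv2.cvtColor(im,cv2.COLOR_BGR2LAB).astype(int)
    pts=[]
    for a in np.radians(np.arange(0,360,3)):
        u=np.array([np.cos(a),np.sin(a)]);prof=[];rs=np.arange(.078,.1,.0004)
        q=np.array([proj(k,P,(c0[0]+r*u[0],c0[1]+r*u[1],.01)) for r in rs]).astype(np.float32)
        if q.min()<2 or q[:,0].max()>637 or q[:,1].max()>290:continue
        v=cv2.remap(im[:,:,1],q[:,:1],q[:,1:],cv2.INTER_LINEAR).ravel().astype(float)
        d=v[:-5]-v[5:];i=np.argmax(d)
        if d[i]>30:pts.append([c0[0]+(rs[i]+.001)*u[0],c0[1]+(rs[i]+.001)*u[1]])
    p=np.array(pts);f=least_squares(lambda s:np.hypot(p[:,0]-s[0],p[:,1]-s[1])-s[2],[*c0,.09],loss='soft_l1',f_scale=.0007)
    print(len(p),f.x,np.median(abs(f.fun)))
for n in('w2','w5','w7'):fit(cv2.imread(f'pics/{n}.png'),np.load(f'{n}.npy'),(.568,.23))
go((.5258,-.2455,.15),-28.1);go((.5258,-.2455,.0845),-28.1)
E
```

```text
82 [0.5674 0.2299 0.09  ] 0.0001541303994609597
93 [0.5676 0.23   0.0898] 0.0001382683819947106
120 [0.5673 0.2298 0.0897] 0.0001405907334526696
shift mm [53.7 -2.1 86.5] tool y yaw -60.9 roll -32.8
shift mm [ 53.7  -2.1 152. ] tool y yaw -60.9 roll -32.8
```

Call:
carry_out([
  {"fingers":0,"x":0.0537,"y":-0.0021,"z":0.02,"roll":-10},
  {"fingers":0,"x":0.0537,"y":-0.0021,"z":0.05,"roll":-20},
  {"fingers":0,"x":0.0537,"y":-0.0021,"z":0.08,"roll":-30},
  {"fingers":0.3,"x":0.0537,"y":-0.0021,"z":0.11,"roll":-32.8},
  {"fingers":0.3,"x":0.0537,"y":-0.0021,"z":0.13,"roll":-32.8},
  {"fingers":0.3,"x":0.0537,"y":-0.0021,"z":0.13,"roll":-32.8},
  {"fingers":0.3,"x":0.0537,"y":-0.0021,"z":0.13,"roll":-32.8},
])

```text
time_s: 15.62
eef_pos: [0.5264, -0.2472, 0.1081]
tool_rot: [2.695, 1.612, 0.001]
contact_force: [0.2, 0.3, 0.1]
finger_gap: 0.0625
finger_force: 0.0
```

```bash
python3 - <<'E'
from h import *
go((.5258,-.2455,.0845),-28.1)
E
```

```text
shift mm [ 1.3 -1.4 23.6] tool y yaw -28.2 roll -0.1
```

Call:
carry_out([
  {"fingers":0.3,"x":0.001,"y":-0.001,"z":0.012,"roll":0},
  {"fingers":0.3,"x":0.001,"y":-0.001,"z":0.023,"roll":0},
  {"fingers":0.3,"x":0.001,"y":-0.001,"z":0.023,"roll":0},
  {"fingers":1,"x":0.001,"y":-0.001,"z":0.023,"roll":0},
  {"fingers":1,"x":0.001,"y":-0.001,"z":0.023,"roll":0},
  {"fingers":1,"x":0.001,"y":-0.001,"z":0.023,"roll":0},
  {"fingers":1,"x":0.001,"y":-0.001,"z":0.023,"roll":0},
  {"fingers":1,"x":0.001,"y":-0.001,"z":0.023,"roll":0},
])

```text
time_s: 16.62
eef_pos: [0.5252, -0.2456, 0.0839]
tool_rot: [2.696, 1.613, 0.0]
contact_force: [0.0, 1.0, 0.6]
finger_gap: 0.0192
finger_force: 0.0
```

Call:
carry_out([
  {"fingers":1,"x":0,"y":0,"z":0,"roll":0},
  {"fingers":1,"x":0,"y":0,"z":0,"roll":0},
])

```text
time_s: 16.88
eef_pos: [0.5251, -0.2455, 0.0838]
tool_rot: [-2.696, -1.613, 0.0]
contact_force: [-0.6, 0.4, -0.0]
finger_gap: 0.0139
finger_force: 30.0
```

```bash
python3 - <<'E'
from h import *
T=tool();print(T[:3,3])
go((.5258,-.2455,.0845),-28.1)
im=vision.grab_frame('wrist')[:,:,::-1].copy();cv2.imwrite('pics/w9.png',im);np.save('w9.npy',T)
k,P=cam('wrist',T);m=cv2.inRange(cv2.cvtColor(im,cv2.COLOR_BGR2HSV),(8,60,90),(35,255,255))
for L in(-.043,.043):print(proj(k,P,np.array([.5258,-.2455,.0985])+L*np.array([np.cos(1.08),np.sin(1.08),0])))
m[:, :250]=0;m[:,390:]=0;print([(v,(np.where(m[v])[0].min(),np.where(m[v])[0].max())) for v in range(180,335,8) if m[v].any()])
E
```

```text
[ 0.52509636 -0.245536    0.08380554]
shift mm [ 0.4  0.6 -0.7] tool y yaw -28.2 roll -0.1
[318.34377173 407.0382511 ]
[318.20703822 233.67351004]
[(228, (np.int64(310), np.int64(326))), (236, (np.int64(303), np.int64(333))), (244, (np.int64(302), np.int64(334))), (252, (np.int64(302), np.int64(334))), (260, (np.int64(302), np.int64(334))), (268, (np.int64(302), np.int64(334))), (276, (np.int64(302), np.int64(334))), (284, (np.int64(302), np.int64(334))), (292, (np.int64(303), np.int64(334))), (300, (np.int64(303), np.int64(333))), (308, (np.int64(303), np.int64(333))), (316, (np.int64(303), np.int64(333))), (324, (np.int64(272), np.int64(364))), (332, (np.int64(270), np.int64(366)))]
```

Call:
carry_out([
  {"fingers":1,"x":0,"y":0,"z":-0.02,"roll":0},
  {"fingers":1,"x":0,"y":0,"z":-0.06,"roll":0},
  {"fingers":1,"x":0,"y":0,"z":-0.1,"roll":0},
  {"fingers":1,"x":0,"y":0,"z":-0.116,"roll":0},
  {"fingers":1,"x":0.04,"y":-0.018,"z":-0.116,"roll":-4},
  {"fingers":1,"x":0.085,"y":-0.036,"z":-0.116,"roll":-8},
  {"fingers":1,"x":0.13,"y":-0.055,"z":-0.116,"roll":-12},
  {"fingers":1,"x":0.175,"y":-0.075,"z":-0.116,"roll":-16},
])

```text
time_s: 17.92
eef_pos: [0.5412, -0.0543, 0.199]
tool_rot: [-2.443, -1.974, 0.001]
contact_force: [0.2, -0.2, -3.2]
finger_gap: 0.0138
finger_force: 30.0
```

```bash
python3 - <<'E'
from h import *
print(tool()[:3,3]);go((.5674,.2299,.2),9)
E
```

```text
[ 0.54117327 -0.05431691  0.19900064]
shift mm [283.4 -34.   -0.9] tool y yaw -12.1 roll -21.1
```

Call:
carry_out([
  {"fingers":1,"x":0.05,"y":-0.006,"z":0,"roll":-4},
  {"fingers":1,"x":0.1,"y":-0.012,"z":0,"roll":-8},
  {"fingers":1,"x":0.15,"y":-0.018,"z":0,"roll":-12},
  {"fingers":1,"x":0.2,"y":-0.024,"z":0,"roll":-16},
  {"fingers":1,"x":0.25,"y":-0.03,"z":0,"roll":-20},
  {"fingers":1,"x":0.28,"y":-0.034,"z":0,"roll":-21},
  {"fingers":1,"x":0.28,"y":-0.034,"z":0,"roll":-21},
  {"fingers":1,"x":0.28,"y":-0.034,"z":0,"roll":-21},
])

```text
time_s: 18.92
eef_pos: [0.5673, 0.2244, 0.1989]
tool_rot: [-2.044, -2.385, 0.003]
contact_force: [-0.3, 0.0, -3.1]
finger_gap: 0.0135
finger_force: 30.0
```

```bash
python3 - <<'E'
from h import *
print(tool()[:3,3]);go((.5672,.2299,.13),9);print(np.degrees(sensors.get_obs()['joints']).round())
im=vision.grab_frame('wrist')[:,:,::-1].copy();cv2.imwrite('pics/w10.png',im)
m=cv2.inRange(cv2.cvtColor(im,cv2.COLOR_BGR2HSV),(8,60,90),(35,255,255))
m[:, :250]=0;m[:,390:]=0;print([(v,(np.where(m[v])[0].min(),np.where(m[v])[0].max())) for v in range(220,325,8) if m[v].any()])
E
```

```text
[0.56728894 0.22437044 0.19890172]
shift mm [ 5.5  0.9 68.9] tool y yaw 8.8 roll -0.2
[14. 12. 92. -0. 76.  5.]
[(228, (np.int64(310), np.int64(326))), (236, (np.int64(302), np.int64(333))), (244, (np.int64(301), np.int64(334))), (252, (np.int64(302), np.int64(334))), (260, (np.int64(302), np.int64(334))), (268, (np.int64(302), np.int64(333))), (276, (np.int64(303), np.int64(334))), (284, (np.int64(302), np.int64(334))), (292, (np.int64(302), np.int64(334))), (300, (np.int64(303), np.int64(333))), (308, (np.int64(304), np.int64(332))), (316, (np.int64(303), np.int64(333))), (324, (np.int64(272), np.int64(364)))]
```

Call:
carry_out([
  {"fingers":1,"x":0.0053,"y":0.0008,"z":0,"roll":-0.2},
  {"fingers":1,"x":0.0053,"y":0.0008,"z":0.02,"roll":-0.2},
  {"fingers":1,"x":0.0053,"y":0.0008,"z":0.045,"roll":-0.2},
  {"fingers":1,"x":0.0053,"y":0.0008,"z":0.065,"roll":-0.2},
  {"fingers":1,"x":0.0053,"y":0.0008,"z":0.078,"roll":-0.2},
  {"fingers":1,"x":0.0053,"y":0.0008,"z":0.08,"roll":-0.2},
  {"fingers":1,"x":0.0053,"y":0.0008,"z":0.08,"roll":-0.2},
])

```text
time_s: 19.85
eef_pos: [0.5683, 0.2304, 0.1202]
tool_rot: [2.04, 2.388, 0.001]
contact_force: [-0.7, 0.1, -2.5]
finger_gap: 0.0136
finger_force: 30.0
```

```bash
python3 - <<'E'
from h import *
print(tool()[:3,3]);go((.5672,.2299,.0938),9);print(sensors.get_obs()['contact_force'])
E
```

```text
[0.56827516 0.23041845 0.12023769]
shift mm [-0.3 -1.2 26.4] tool y yaw 9.0 roll -0.0
[-0.74236655  0.14628746 -2.49502617]
```

Call:
carry_out([
  {"fingers":1,"x":-0.0004,"y":-0.0009,"z":0.005,"roll":0},
  {"fingers":1,"x":-0.0004,"y":-0.0009,"z":0.009,"roll":0},
  {"fingers":1,"x":-0.0004,"y":-0.0009,"z":0.012,"roll":0},
  {"fingers":1,"x":-0.0004,"y":-0.0009,"z":0.015,"roll":0},
  {"fingers":1,"x":-0.0004,"y":-0.0009,"z":0.015,"roll":0},
])

```text
time_s: 20.48
eef_pos: [0.5668, 0.2297, 0.1044]
tool_rot: [-2.041, -2.388, 0.001]
contact_force: [-0.2, 0.7, -2.5]
finger_gap: 0.0138
finger_force: 30.0
```

Call:
carry_out([
  {"fingers":1,"x":0,"y":0,"z":0.004,"roll":0},
  {"fingers":1,"x":0,"y":0,"z":0.007,"roll":0},
  {"fingers":1,"x":0,"y":0,"z":0.009,"roll":0},
  {"fingers":1,"x":0,"y":0,"z":0.0105,"roll":0},
  {"fingers":1,"x":0,"y":0,"z":0.0105,"roll":0},
  {"fingers":1,"x":0,"y":0,"z":0.0105,"roll":0},
])

```text
time_s: 21.22
eef_pos: [0.5671, 0.2298, 0.0944]
tool_rot: [2.041, 2.388, 0.0]
contact_force: [-0.8, -0.2, -2.9]
finger_gap: 0.0137
finger_force: 30.0
```

Call:
carry_out([
  {"fingers":1,"x":0,"y":0,"z":0.0006,"roll":3},
  {"fingers":1,"x":0,"y":0,"z":0.0006,"roll":10},
  {"fingers":1,"x":0,"y":0,"z":0.0006,"roll":17},
  {"fingers":1,"x":0,"y":0,"z":0.0006,"roll":24},
  {"fingers":1,"x":0,"y":0,"z":0.0006,"roll":31},
  {"fingers":1,"x":0,"y":0,"z":0.0006,"roll":38},
  {"fingers":1,"x":0,"y":0,"z":0.0006,"roll":45},
  {"fingers":1,"x":0,"y":0,"z":0.0006,"roll":50},
])

```text
time_s: 22.22
eef_pos: [0.5671, 0.2298, 0.0939]
tool_rot: [-2.861, -1.298, -0.0]
contact_force: [0.2, -0.5, -1.2]
finger_gap: 0.0134
finger_force: 30.0
```

```bash
python3 - <<'E'
from h import *
print(tool()[:3,3]);go((.5672,.2299,.0938),-61);o=sensors.get_obs();print(o['moment'],o['contact_force'])
E
```

```text
[0.5670603  0.22984682 0.09388491]
shift mm [0.1 0.1 0.1] tool y yaw -41.2 roll 19.8
[ 0.02404161 -0.02016195  0.05994919] [ 0.15722301 -0.52735789 -1.24532393]
```

Call:
carry_out([
  {"fingers":1,"x":0,"y":0,"z":0,"roll":5},
  {"fingers":1,"x":0,"y":0,"z":0,"roll":10},
  {"fingers":1,"x":0,"y":0,"z":0,"roll":14},
  {"fingers":1,"x":0,"y":0,"z":0,"roll":17},
  {"fingers":1,"x":0,"y":0,"z":0,"roll":20},
  {"fingers":1,"x":0,"y":0,"z":0,"roll":21},
  {"fingers":1,"x":0,"y":0,"z":0,"roll":21},
])

```text
time_s: 23.1
eef_pos: [0.5671, 0.2298, 0.0938]
tool_rot: [-3.048, -0.76, -0.001]
contact_force: [-0.4, 0.4, -2.3]
finger_gap: 0.0135
finger_force: 30.0
```

```bash
python3 - <<'E'
from h import *
T=tool();print(T[:3,3]);go((.5672,.2299,.0938),-61);o=sensors.get_obs();print(o['moment'],o['contact_force'],o['finger_gap'])
im=vision.grab_frame('wrist')[:,:,::-1].copy();cv2.imwrite('pics/w11.png',im)
m=cv2.inRange(cv2.cvtColor(im,cv2.COLOR_BGR2HSV),(8,60,90),(35,255,255))
m[:, :250]=0;m[:,390:]=0;print([(v,(np.where(m[v])[0].min(),np.where(m[v])[0].max())) for v in range(220,325,8) if m[v].any()])
E
```

```text
[0.56714507 0.22979446 0.09384156]
shift mm [ 0.1 -0.1  0. ] tool y yaw -62.0 roll -1.0
[0.06304134 0.01608802 0.01368432] [-0.37237648  0.40543467 -2.32877644] 0.013495188346537094
[(228, (np.int64(311), np.int64(327))), (236, (np.int64(303), np.int64(333))), (244, (np.int64(302), np.int64(335))), (252, (np.int64(302), np.int64(334))), (260, (np.int64(301), np.int64(334))), (268, (np.int64(302), np.int64(334))), (276, (np.int64(302), np.int64(334))), (284, (np.int64(303), np.int64(333))), (292, (np.int64(303), np.int64(333))), (300, (np.int64(303), np.int64(333))), (308, (np.int64(303), np.int64(333))), (316, (np.int64(304), np.int64(333))), (324, (np.int64(273), np.int64(364)))]
```

Call:
carry_out([
  {"fingers":1,"x":0,"y":0,"z":0,"roll":1.5},
  {"fingers":1,"x":0,"y":0,"z":0,"roll":3},
  {"fingers":1,"x":0,"y":0,"z":0,"roll":3},
  {"fingers":1,"x":0,"y":0,"z":0,"roll":3},
])

```text
time_s: 23.65
eef_pos: [0.5672, 0.2297, 0.0938]
tool_rot: [3.067, 0.68, 0.0]
contact_force: [0.4, -0.8, -0.5]
finger_gap: 0.0138
finger_force: 30.6
```

```bash
python3 - <<'E'
from h import *
go((.5672,.2299,.0938),-61);o=sensors.get_obs();print(o['moment'],o['contact_force'])
E
```

```text
shift mm [ 0.1 -0.2  0. ] tool y yaw -65.0 roll -4.0
[-0.17025115 -0.02908997  0.61329688] [ 0.37400108 -0.80132067 -0.5318617 ]
```

The end stop is reached: the moment was zero at 71° with the handle still aligned in the jaws, and 0.61 N m when turned further. I unload, let go, and check from above.

Call:
carry_out([
  {"fingers":1,"x":0,"y":0,"z":0,"roll":-3},
  {"fingers":1,"x":0,"y":0,"z":0,"roll":-3},
  {"fingers":0,"x":0,"y":0,"z":0,"roll":-3},
  {"fingers":0,"x":0,"y":0,"z":0,"roll":-3},
  {"fingers":0,"x":0,"y":0,"z":0,"roll":-3},
  {"fingers":0,"x":0,"y":0,"z":-0.04,"roll":-3},
  {"fingers":0,"x":0,"y":0,"z":-0.09,"roll":-3},
  {"fingers":0,"x":-0.05,"y":0,"z":-0.14,"roll":-3},
])

```text
time_s: 24.65
eef_pos: [0.5282, 0.2114, 0.2297]
tool_rot: [-3.048, -0.759, -0.003]
contact_force: [-0.5, -1.2, 0.9]
finger_gap: 0.0657
finger_force: 0.0
```

Call:
carry_out([
  {"fingers":0,"x":0,"y":0,"z":0,"roll":0},
  {"fingers":0,"x":0,"y":0,"z":0,"roll":0},
  {"fingers":0,"x":0,"y":0,"z":0,"roll":0},
])

```text
time_s: 25.02
eef_pos: [0.5265, 0.211, 0.226]
tool_rot: [-3.048, -0.759, 0.004]
contact_force: [-1.0, -1.1, -0.3]
finger_gap: 0.0861
finger_force: 0.0
```

```bash
python3 - <<'E'
from h import *
np.set_printoptions(precision=4,suppress=True)
T=tool();im=vision.grab_frame('wrist')[:,:,::-1].copy();cv2.imwrite('pics/w12.png',im);k,P=cam('wrist',T);C=(.5674,.2299,.1085)
hsv=cv2.cvtColor(im,cv2.COLOR_BGR2HSV);c=proj(k,P,C);print(T[:3,3],c)
m=(hsv[...,1]>60).astype(np.uint8);y,x=np.ogrid[:480,:640];m[(x-c[0])**2+(y-c[1])**2>85**2]=0
n,l,s,ce=cv2.connectedComponentsWithStats(m);i=l[int(c[1]),int(c[0])];print(s[i])
r=cv2.minAreaRect(cv2.findContours((l==i).astype(np.uint8),0,1)[0][0]);W=np.array([plane(k,P,p,.1085) for p in cv2.boxPoints(r)])
print(r,W.mean(0),np.ptp(W,0));e=sorted([(np.linalg.norm(W[a]-W[(a+1)%4]),np.degrees(np.arctan2(*(W[a]-W[(a+1)%4])[1::-1]))%180) for a in range(4)]);print(e)
t=vision.grab_frame('top');cv2.imwrite('pics/top2.png',t[:,:,::-1])
E
```

```text
[0.5265 0.211  0.226 ] [321.6196 180.7501]
[ 313  121   19  113 2049]
((322.0, 177.0), (112.0, 18.0), 90.0) [0.5682 0.23   0.1085] [0.0802 0.0515 0.    ]
[(np.float64(0.01288745272135131), np.float64(118.02284685172829)), (np.float64(0.014178087887121852), np.float64(118.02822410135673)), (np.float64(0.0837511052831711), np.float64(27.7701969590627)), (np.float64(0.08375402808048767), np.float64(28.653137370743963))]
```

```bash
python3 -c "
from cell import bot
print(bot.sign_off())"
```

```text
the job is handed in; nothing more can be done
None
```

The 24 and 30 cutters are fully down in their holes, and the lid is on, twisted clockwise to its end stop and released; the job was handed in at about 25 s, with cutter_36 and everything else left where they were.

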